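Snap the draw hook onto the pallet's pin

ROBOT

A 6-joint arm with a two-finger parallel gripper is mounted at the origin on the work surface. World frame = base frame: x ahead of the robot, y to its left, z up, the work surface at z = 0. Lengths are in mm, angles in rad, forces in N, time in s.
With the tool pointing down it reaches from about 350 to 975 mm from the base axis. Payload 7.1 kg.
Tool frame: the origin (TCP) lies between the finger pads; the fingertips stand 19 mm ahead of it and the grasp point (between the pads) is the TCP; z points along the fingers, y is the line along which they close (so a half turn about z gives the same grasp; the last joint's range is limited). The gripper opens to 88 mm and grips with 3 to 60 N. Pads are 20 mm wide; open, the fingers measure 115 mm over their backs; the gripper's body (75 mm by 178 mm) begins 61 mm behind the grasp point.
Start: joints at [1.142, 0.423, 1.63, -0, 1.089, -0.019], TCP at [248.984, 573.247, 241.675] pointing down, gripper open.
Joint ranges: [-3, 3], [-0.9, 2.11], [0.09, 2.58], [-1.31, 4.45], [0.11, 2.69], [-2.54, 2.54]. Speed limits (rad/s): [2.39, 2.39, 3.01, 3.14, 3.14, 3.14].

INTERFACE

Orientations are given as a rotation vector (axis times angle).
In Python, from workcell import ctrl gives the robot as it stands.
- The arm moves only by the tool arm_command, never from a script. Its argument "series" is a list of rows, each an object with "linear": the shift along the tool's x, y, z in m, a list of three; "turn": the turn about the tool's z in rad. A call has 1 to 10 rows; each row shifts and turns the commanded pose from where the row before left it, along the tool's axes as they then stand; what a row does not reach is not made up. A row lasts 1/10 s, in which the tool goes at most 50 mm and 8.59 degrees, less where a joint would pass 70% of its speed; a pose out of reach is approached as far as the arm can. A call with a gripper value outside its range is refused whole. "jaw" is the opening, from -1 (shut) to 1 (fully open), set as the call begins (left out, the last holds). The fingers move at their own pace and stop on an object; the grip force is fixed at half the most. Time passes only in rows, so rows that do not move let the fingers close. It gives the time, the measured TCP pose, the force, the opening and the grip force at its end, in the units of the state.
- ctrl.get_obs(): the state, without advancing time (a new reading comes with each control period).
- ctrl.get_image(name): name is "scene" or "side" or "wrist"; returns a dict with "frame" (400x640x3 uint8, blue, green, red), "fx", "fy", "cx", "cy" (pixels), "rvec" (rotation vector, rad) and "tvec" (3), from world to camera coordinates, as OpenCV has them. Camera axes: x right, y down, z forward; pixel columns grow to the right and rows downward; lengths in mm; the calibration is good to about 2 mm. A picture is of the moment at which its call begins. There is no depth.
- ctrl.close_job(): hands the job in; it is judged then, once.
The state is a dict: "t": time; "qpos": joint angles; "qvel": joint speeds; "joint_torque": joint torques, N m; "ee_pos": TCP position; "orientation": TCP orientation; "ft_force": force on the tool from outside, world axes, zero at the start; "moment": the same for the moment, N m; "width": finger opening in mm; "grasp_force": force on a finger pad.
Only numpy, scipy, OpenCV 4.12 (cv2) and the standard library are available. Lean on these libraries where they do the work, as an engineer would, in place of code of your own. Each camera call takes 0.05 s, during which the arm holds its last target. There are 200 camera calls.

TASK

Take the red safety hook and push its mouth onto the upright pin of the yellow pallet, under the pin's cap, until the sprung latch has been pushed in by the pin and flips shut behind it. Then leave the hook lying down flat, with the pin caught in it and the latch shut, and let go. The grey hook without a latch and the blue pallet are not for this job.

Things in the scene. Friction and masses are not known exactly. Their poses are not given: they have to be found in the camera images.
- red_hook: Red hook lying flat, 242 x 71 mm, 14 thick, 0.55 kg. Origin on the underside below the middle of its black hand grip, near the centre of mass; x points out of the mouth, z up. Grip: block 50 (x) by 24 (y) mm, z 14 to 50; grasp it across y. Throat: back wall at x = 60, tips at 142, mouth clear y -19 to 19, wider inside (to y = -26). Arms' outer faces y = -38, 33. Tail ring ends at x = -100.
- latch (a joint): Yellow bar 41 mm long across the red hook's mouth, hinged at hook x = 130, y = -22 mm. 0 = shut; it folds inward only, along the -y arm, to 1.5 rad, under a light spring (below 5 N at the pin). A pin entering the mouth folds it; it flips shut again once the pin's axis is at hook x = 80 mm or less (68 = pin against the back wall).
- yellow_pallet: Yellow pallet, fixed. Origin: axis of its upright 16 mm pin at bench level; x points from pin to deck, z up. Pin stands on a dark tongue 5 mm thick, 50 wide, from x = -30 to the deck (from x = 115, 140 wide, top z = 30, with a grey cone up to z = 150). Yellow cap, 40 mm wide, z 48 to 54: the hook comes in sideways below it, its underside at z 5 to 34, best 16. The wrong pallet and its cap are blue.
- grey_hook: Bystander lying on the bench: grey hook without a latch, otherwise the same shape, size and frame as the red hook.

How it is judged (in metres and radians):
On the way:
1. the pin, in the mouth of the red hook, pushes the latch in (value of joint latch above 0.5 rad and height (world z) of red_hook below 0.045 m and x of yellow_pallet in the frame of red_hook between 0.06 and 0.14 m and y of yellow_pallet in the frame of red_hook between -0.03 and 0.03 m), for 0.02 s.
At the end, for the whole second after the job is handed in: The red hook lies flat (within 10 degrees, its underside at the grip less than 20 mm above the bench), at rest, with the yellow pallet's pin in its throat behind the latch, and the latch is shut (within 0.15 rad) (value of joint latch below 0.15 rad and angle between red_hook's own z axis and vertical below 0.17 rad and height (world z) of red_hook below 0.02 m and linear speed of red_hook below 0.02 m/s and x of yellow_pallet in the frame of red_hook between 0.06 and 0.125 m and y of yellow_pallet in the frame of red_hook between -0.025 and 0.022 m); the robot touches nothing.
It also fails if it takes over 38 s, if anything falls off the work surface, if the arm or the gripper's body presses on something with over 40 N, if the wrist force passes 120 N, or if a joint passes its speed limit or range.

## Working session

There is one attempt and no reset: what is moved stays moved. The work goes in short steps, Python scripts to look and compute and a tool call to move; the robot and the scene stay as the last step left them, time stands still between calls to the robot, and variables do not carry over. Pictures are saved under pics/ and viewed, at most 10 in all, crops included, and the job is handed in when it is done.

Besides the shell and the picture viewer there is one more tool, called after ">>>" in YAML: its name, and indented under it one key for each argument. arm_command: Moves the arm, as the interface text tells. Its arguments: {"type":"object","properties":{"series":{"type":"array"},"jaw":{"type":"number"}},"required":["series"]}

```bash
mkdir -p pics
cat > h.py <<'E'
import numpy as np,cv2,pickle
from workcell import ctrl
def snap(n,tag):
    d=ctrl.get_image(n); cv2.imwrite(f'pics/{tag}.png',d['frame']); pickle.dump(d,open(f'pics/{tag}.pkl','wb')); return d
def load(tag): return pickle.load(open(f'pics/{tag}.pkl','rb'))
def world(d,uv,z):
    R=cv2.Rodrigues(np.array(d['rvec'],float))[0];t=np.array(d['tvec'],float).ravel()
    c=-R.T@t; out=[]
    for u,v in uv:
        r=R.T@np.array([(u-d['cx'])/d['fx'],(v-d['cy'])/d['fy'],1]); out.append(c+r*(z-c[2])/r[2])
    return np.array(out)
def proj(d,P):
    K=np.array([[d['fx'],0,d['cx']],[0,d['fy'],d['cy']],[0,0,1.]])
    return cv2.projectPoints(np.array(P,float),np.array(d['rvec'],float),np.array(d['tvec'],float),K,None)[0].reshape(-1,2)
E
python3 - <<'E'
from h import *
for n in ['scene','side','wrist']:
    d=snap(n,n+'0'); R=cv2.Rodrigues(np.array(d['rvec'],float))[0]; print(n,(-R.T@np.array(d['tvec'],float).ravel()).round(),R[2].round(2))
a=load('scene0')['frame'];b=load('side0')['frame']
o=ctrl.get_obs();print(o['t'],o['ee_pos'],o['orientation'],o['width'])
E
```

```text
scene [1227. -334.  558.] [-0.73  0.37 -0.58]
side [519. 502. 601.] [ 0.07 -0.66 -0.74]
wrist [173. 605. 383.] [ 0.27 -0.12 -0.95]
0.15 [248.83402608 572.88769503 241.09023167] [-6.39173395e-01 -3.07564071e+00  1.80937905e-03] 87.63331647356175
```

View pics/scene0.png

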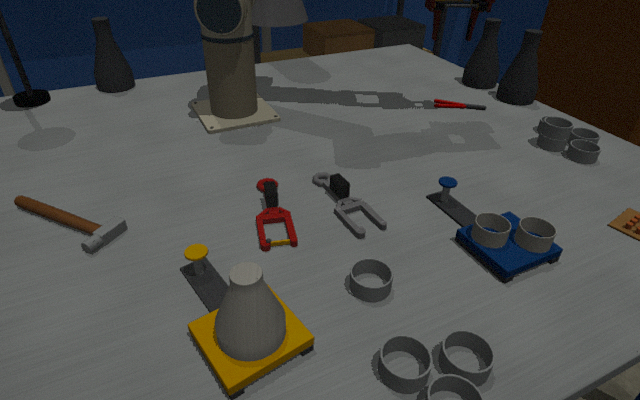

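View pics/side0.png

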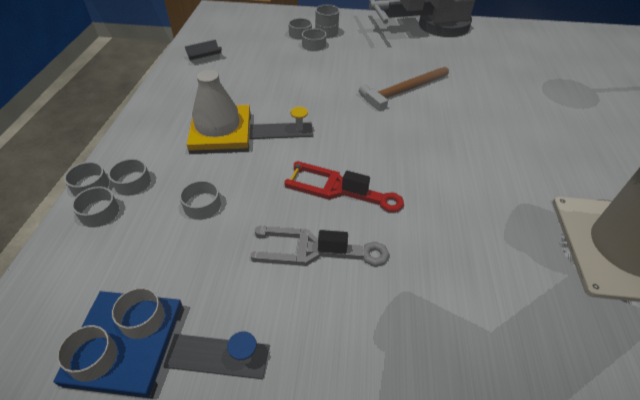

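The red hook is at about (345,185) in side and (275,215) in scene. The yellow pin's cap is at (299,113) in side and (197,253) in scene. I'll enlarge both regions.

Run:
```python
from h import *
a=load('side0')['frame'][95:220,240:415];cv2.imwrite('pics/c1.png',cv2.resize(a,None,fx=4.5,fy=4.5,interpolation=cv2.INTER_CUBIC))
a=load('scene0')['frame'][170:295,170:310];cv2.imwrite('pics/c2.png',cv2.resize(a,None,fx=4.5,fy=4.5,interpolation=cv2.INTER_CUBIC))
```

```text
(no output)
```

View pics/c1.png

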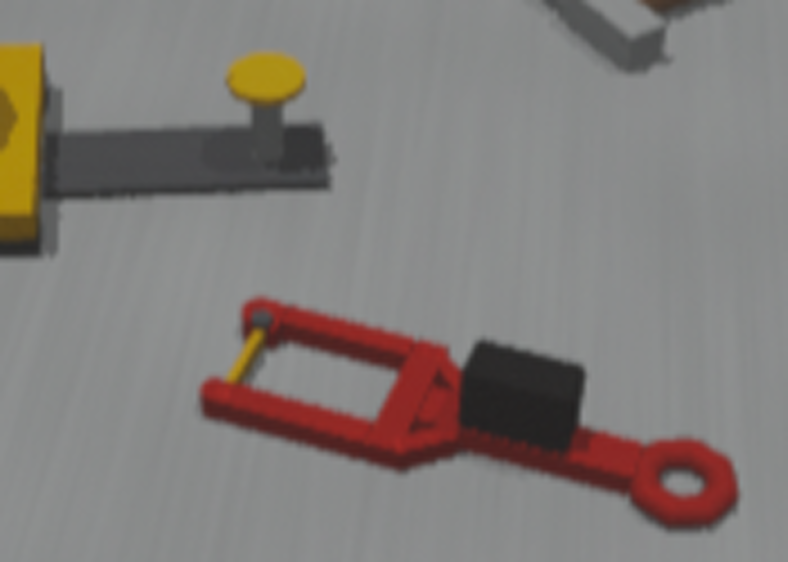

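View pics/c2.png

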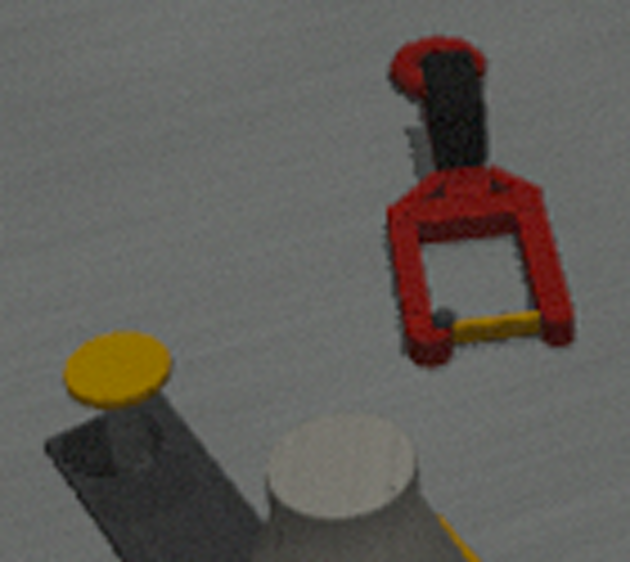

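Side crop: hinge (262,319), grip top corners (485,342) and (583,367), cap (266,75), tongue end (322,125) to (330,183). Scene crop: hinge (443,318), cap (119,367), tongue corner (46,442). Next I'll fit both poses by least squares.

```bash
cat > fit.py <<'E'
from h import *
from scipy.optimize import least_squares
def fit(obs,x0):
    def f(p):
        c,s=np.cos(p[2]),np.sin(p[2]); r=[]
        for d,uv,P in obs:
            w=[p[0]+c*P[0]-s*P[1],p[1]+s*P[0]+c*P[1],P[2]]; r+=list(proj(d,[w])[0]-uv)
        return np.array(r)
    s=least_squares(f,x0,loss='soft_l1',x_scale=[100,100,1]); return s.x,f(s.x).reshape(-1,2).round(1)
E
python3 - <<'E'
from fit import *
A=load('side0');B=load('scene0')
a=lambda x,y,*P:(A,np.array([240+x/4.5,95+y/4.5]),P)
b=lambda x,y,*P:(B,np.array([170+x/4.5,170+y/4.5]),P)
hook=[a(262,319,130,-22,16),a(485,342,25,-12,50),a(583,367,-25,-12,50),a(568,450,-25,12,14),a(460,408,25,12,14),
b(443,318,130,-22,16),b(433,165,25,-12,14),b(487,163,25,12,14),b(424,55,-25,-12,50),b(478,53,-25,12,50),b(418,222,60,-26,14)]
g=world(A,[(355,175)],50)[0]
for t in (0,1.5,3,-1.5):
    p,r=fit(hook,[g[0],g[1],t]);print(p.round(3),np.abs(r).sum())
    if np.abs(r).sum()<40: print(r.tolist())
c=world(A,[(240+266/4.5,95+77/4.5)],54)[0];print(c,world(B,[(170+119/4.5,170+367/4.5)],54))
print('tongue',world(A,[(240+x/4.5,95+y/4.5) for x,y in [(322,125),(330,183),(48,135),(58,193)]],5))
d=world(B,[(170+46/4.5,170+442/4.5)],5);print(d)
print('hinge',world(A,[hook[0][1]],16),world(B,[hook[5][1]],16))
E
```

```text
[ 4.9864e+02 -7.3302e+01 -2.4500e-01] 25.1
[[0.2, -0.3], [-1.6, -1.7], [1.5, -0.8], [-0.6, 2.1], [-1.0, 4.7], [0.1, -0.7], [1.0, 1.3], [0.4, 0.5], [-0.6, -1.5], [-1.4, -2.1], [-0.5, -0.5]]
[ 4.9864e+02 -7.3302e+01 -2.4500e-01] 25.1
[[0.2, -0.3], [-1.6, -1.7], [1.5, -0.8], [-0.6, 2.1], [-1.0, 4.7], [0.1, -0.7], [1.0, 1.3], [0.4, 0.5], [-0.6, -1.5], [-1.4, -2.1], [-0.5, -0.5]]
[498.64  -73.302   6.038] 25.1
[[0.2, -0.3], [-1.6, -1.7], [1.5, -0.8], [-0.6, 2.1], [-1.0, 4.7], [0.1, -0.7], [1.0, 1.3], [0.4, 0.5], [-0.6, -1.5], [-1.4, -2.1], [-0.5, -0.5]]
[ 4.9864e+02 -7.3302e+01 -2.4500e-01] 25.1
[[0.2, -0.3], [-1.6, -1.7], [1.5, -0.8], [-0.6, 2.1], [-1.0, 4.7], [0.1, -0.7], [1.0, 1.3], [0.4, 0.5], [-0.6, -1.5], [-1.4, -2.1], [-0.5, -0.5]]
[ 636.24045676 -259.28957067   54.        ] [[ 639.34200857 -262.05060007   54.        ]]
tongue [[ 611.61779974 -289.2969768     5.        ]
 [ 601.79528179 -241.9379512     5.        ]
 [ 752.13992084 -262.42800132    5.        ]
 [ 736.79140639 -216.43029669    5.        ]]
[[ 613.89265083 -291.49560426    5.        ]]
hinge [[ 619.76973322 -125.26693051   16.        ]] [[ 621.26802809 -127.01019921   16.        ]]
```

>>> arm_command:
  series:
    - {"linear": [0, 0, 0], "turn": -0.0825}
    - {"linear": [0, 0, 0], "turn": -0.0825}
    - {"linear": [-0.0285, -0.0404, 0], "turn": 0}
    - {"linear": [-0.0285, -0.0404, 0], "turn": 0}
    - {"linear": [-0.0285, -0.0404, 0], "turn": 0}
    - {"linear": [-0.0285, -0.0404, 0], "turn": 0}
    - {"linear": [-0.0285, -0.0404, 0], "turn": 0}
    - {"linear": [-0.0285, -0.0404, 0], "turn": 0}
    - {"linear": [-0.0285, -0.0404, 0], "turn": 0}
    - {"linear": [0, 0, 0], "turn": 0}
  jaw: 1

```text
t: 1.15
ee_pos: [375.0, 246.0, 241.5]
orientation: [-0.392, -3.117, 0.002]
ft_force: [-0.7, 0.7, 0.1]
width: 87.7
grasp_force: 0.0
```

>>> arm_command:
  series:
    - {"linear": [-0.0285, -0.0404, 0], "turn": 0}
    - {"linear": [-0.0285, -0.0404, 0], "turn": 0}
    - {"linear": [-0.0285, -0.0404, 0], "turn": 0}
    - {"linear": [-0.0285, -0.0404, 0], "turn": 0}
    - {"linear": [-0.0285, -0.0404, 0.02], "turn": 0}
    - {"linear": [-0.0285, -0.0404, 0.02], "turn": 0}
    - {"linear": [-0.0285, -0.0404, 0.02], "turn": 0}
    - {"linear": [0, 0, 0.03], "turn": 0}
    - {"linear": [0, 0, 0], "turn": 0}
    - {"linear": [0, 0, 0], "turn": 0}

```text
t: 2.15
ee_pos: [495.2, -62.8, 155.2]
orientation: [-0.383, -3.116, -0.0]
ft_force: [1.0, -0.5, 1.1]
width: 87.6
grasp_force: 0.0
```

Run:
```python
from h import *
o=ctrl.get_obs();R=cv2.Rodrigues(np.array(o['orientation']))[0];print(o['t'],o['ee_pos'],np.arctan2(R[1,0],R[0,0]),R[2],o['qpos'])
snap('wrist','w1')
```

```text
2.15 [495.15854224 -62.75245854 155.20085854] 2.8972641080757056 [ 2.18890179e-03 -2.21977564e-05 -9.99997604e-01] [-1.50011504e-01  3.69539282e-01  1.96600315e+00  2.54534817e-04
  8.08231508e-01 -1.47665534e+00]
```

View pics/w1.png

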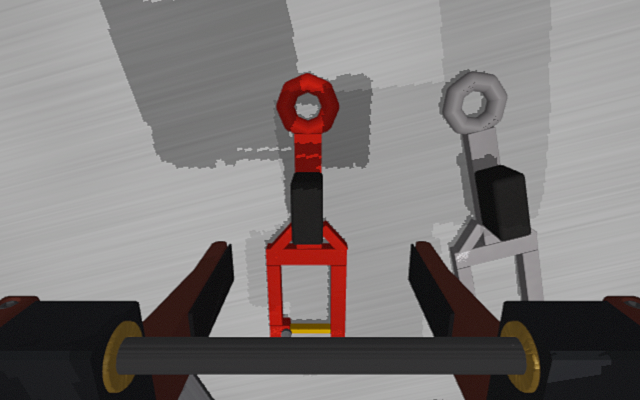

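The wrist view shows the red hook almost in line with the tool. Ring hole at (307,105), grip top (291–322,173), hinge (285,333). I'll refine the hook pose with these.

Run:
```python
from fit import *
W=load('w1')
a=lambda x,y,*P:(W,np.array([x,y],float),P)
p,r=fit([a(285,333,130,-22,16),a(291,173,-25,-12,50),a(322,172,-25,12,50),a(281,264,60,-26,14),a(331,264,60,19,14),a(267,250,52,-38,14),a(347,247,52,33,14)],[498,-73,-.245]);print(p,r.tolist())
print(world(W,[(307,105)],10))
o=ctrl.get_obs();R=cv2.Rodrigues(np.array(o['orientation']))[0]
for q in (p[:2],[498.6,-73.3]): print(R.T@(np.array([*q,36])-o['ee_pos']))
```

```text
[ 4.92902089e+02 -7.39388486e+01 -2.46680054e-01] [[1.2, -4.2], [-1.2, 0.2], [1.9, 1.3], [-1.4, -4.8], [0.3, -4.7], [-1.6, 0.8], [0.6, 3.9]]
[[425.05329921 -57.82869913  10.        ]]
[ 1.03163593e-01 -1.17477687e+01  1.20053566e+02]
[ -5.27241048  -9.75339729 120.05354525]
```

>>> arm_command:
  series:
    - {"linear": [-0.003, -0.0103, 0.02], "turn": 0}
    - {"linear": [0, 0, 0.03], "turn": 0}
    - {"linear": [0, 0, 0.03], "turn": 0}
    - {"linear": [0, 0, 0.02], "turn": 0}
    - {"linear": [0, 0, 0.01], "turn": 0}
    - {"linear": [0, 0, 0], "turn": 0}
    - {"linear": [0, 0, 0], "turn": 0}
    - {"linear": [0, 0, 0], "turn": 0}

```text
t: 3.0
ee_pos: [497.1, -74.1, 46.8]
orientation: [0.383, 3.116, -0.0]
ft_force: [-0.5, -0.6, 0.6]
width: 87.9
grasp_force: 0.0
```

>>> arm_command:
  series:
    - {"linear": [0, 0, 0.01], "turn": 0}
    - {"linear": [0, 0, 0], "turn": 0}
    - {"linear": [0, 0, 0], "turn": 0}

```text
t: 3.3
ee_pos: [495.9, -74.3, 35.3]
orientation: [-0.384, -3.118, -0.0]
ft_force: [0.3, -0.2, -0.7]
width: 87.6
grasp_force: 0.0
```

>>> arm_command:
  series:
    - {"linear": [0, 0, 0], "turn": 0}
    - {"linear": [0, 0, 0], "turn": 0}
    - {"linear": [0, 0, 0], "turn": 0}
    - {"linear": [0, 0, 0], "turn": 0}
    - {"linear": [0, 0, 0], "turn": 0}
    - {"linear": [0, 0, 0], "turn": 0}
    - {"linear": [0, 0, 0], "turn": 0}
    - {"linear": [0, 0, 0], "turn": 0}
  jaw: -1

```text
t: 4.1
ee_pos: [496.1, -74.3, 35.4]
orientation: [0.384, 3.118, -0.0]
ft_force: [0.0, 0.2, 0.2]
width: 27.0
grasp_force: 0.0
```

>>> arm_command:
  series:
    - {"linear": [0, 0, 0], "turn": 0}
    - {"linear": [0, 0, 0], "turn": 0}
    - {"linear": [0, 0, 0], "turn": 0}
    - {"linear": [0, 0, 0], "turn": 0}

```text
t: 4.5
ee_pos: [496.1, -74.2, 35.4]
orientation: [0.383, 3.118, 0.0]
ft_force: [0.1, 0.7, -0.0]
width: 23.7
grasp_force: 30.0
```

>>> arm_command:
  series:
    - {"linear": [0, 0, -0.008], "turn": 0}
    - {"linear": [0, 0, -0.008], "turn": 0}
    - {"linear": [0, 0, 0], "turn": 0}
    - {"linear": [0, 0, 0], "turn": 0}

```text
t: 4.9
ee_pos: [496.1, -74.3, 51.7]
orientation: [0.384, 3.118, -0.0]
ft_force: [-0.5, 0.5, -6.0]
width: 23.4
grasp_force: 30.0
```

Run:
```python
from h import *
snap('side','s2');snap('scene','sc2')
o=ctrl.get_obs();print(o['ee_pos'],o['orientation'],o['ft_force'])
a=load('s2')['frame'][90:220,240:420];b=load('sc2')['frame'][160:290,165:310]
f=lambda i,k:cv2.resize(i,None,fx=k,fy=k,interpolation=cv2.INTER_CUBIC)
A=f(a,4.2)[:,:756];cv2.imwrite('pics/c3.png',A);cv2.imwrite('pics/c4.png',f(b,4.5))
```

```text
[495.87808073 -74.2683454   51.35995871] [-3.83555289e-01 -3.11781855e+00  3.16000191e-05] [ 0.37591148  0.52839517 -6.60240303]
```

View pics/c3.png

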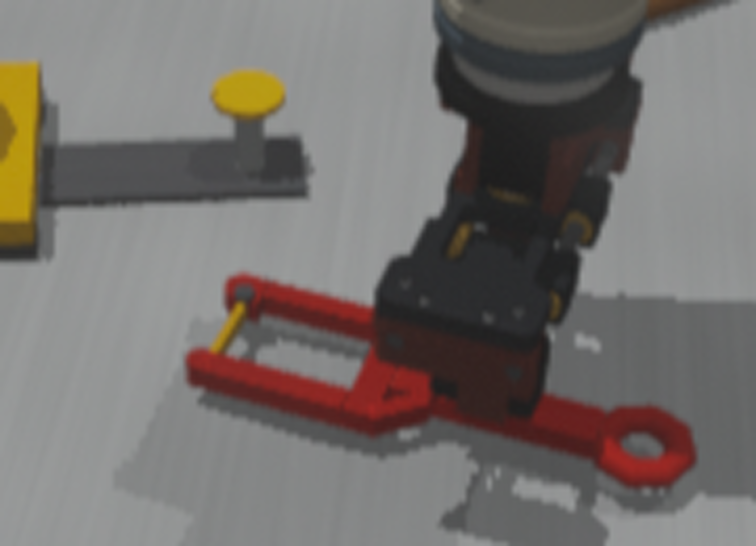

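The hook is lifted and level, with the hinge at crop (244,294), i.e. pixel (298.1,160). I'll check the scene crop too, to get the hook's offset in the tool.

View pics/c4.png

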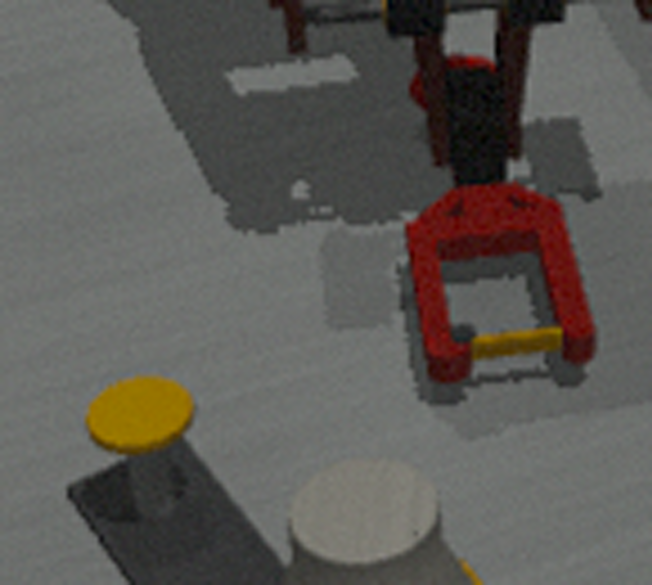

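Scene crop: hinge (464,334), cap centre (140,413).

```bash
cat > rel.py <<'E'
from h import *
def tri(A,B,ua,ub):
    P=[]
    for d in (A,B):
        K=np.array([[d['fx'],0,d['cx']],[0,d['fy'],d['cy']],[0,0,1.]]);R=cv2.Rodrigues(np.array(d['rvec'],float))[0]
        P.append(K@np.c_[R,np.array(d['tvec'],float).ravel()])
    X=cv2.triangulatePoints(P[0],P[1],np.array(ua,float),np.array(ub,float)).ravel();return X[:3]/X[3]
E
python3 - <<'E'
from rel import *
A=load('s2');B=load('sc2')
h=tri(A,B,(240+244/4.2,90+294/4.2),(165+464/4.5,160+334/4.5));c=tri(A,B,(240+248/4.2,90+92/4.2),(165+140/4.5,160+413/4.5))
print(h,c)
o=ctrl.get_obs();R=cv2.Rodrigues(np.array(o['orientation']))[0];p=o['ee_pos']
print('hinge in tool',R.T@(h-p)); th=-.245
q=h[:2]-np.array([np.cos(th)*130+np.sin(th)*22,np.sin(th)*130-np.cos(th)*22]);print('hook org',q,R.T@(np.r_[q,16]-p))
print(world(A,[(240+244/4.2,90+294/4.2)],32),world(B,[(165+464/4.5,160+334/4.5)],32))
# plan
th=.188; u=np.array([np.cos(th),np.sin(th)]);v=np.array([-u[1],u[0]])
d=R.T@(np.r_[q,16]-p); off=-d[0]*u+d[1]*v  # tool x=-hook x, tool y=hook y
for D in (190,150,68): 
    g=c[:2]-D*u; t=g-off; e=t-p[:2]; print(D,'tcp',t,'tool-after-turn shift',[-e@u, e@v], 'now-frame',R.T@np.r_[e,0])
E
```

```text
[ 620.10432185 -126.68130103   30.86451461] [ 637.03729373 -262.4989926    51.99685194]
hinge in tool [-133.23112452  -20.74003213   20.46114996]
hook org [499.32270874 -73.80595766] [-3.23924341  1.28535704 35.35903144]
[[ 619.79669332 -125.64566371   32.        ]] [[ 621.62200004 -127.0671862    32.        ]]
190 tcp [ 447.44315416 -299.87705536] tool-after-turn shift [np.float64(89.74653193522971), np.float64(-212.58126006096322)] now-frame [-7.69064750e+00 -2.30621087e+02  1.01686281e-02]
150 tcp [ 486.7383537  -292.40127496] tool-after-turn shift [np.float64(49.74653193522973), np.float64(-212.58126006096325)] now-frame [-4.40022636e+01 -2.13844126e+02 -3.65982164e-04]
68 tcp [ 567.29351277 -277.07592513] tool-after-turn shift [np.float64(-32.253468064770296), np.float64(-212.58126006096322)] now-frame [-1.18441077e+02 -1.79451356e+02 -2.19619332e-02]
```

Run:
```python
from h import *
A=load('side0');print(world(A,[(380,110),(387,103),(362,90),(447,72)],15).round())
```

```text
[[ 453. -347.   15.]
 [ 436. -379.   15.]
 [ 499. -428.   15.]
 [ 275. -546.   15.]]
```

>>> arm_command:
  series:
    - {"linear": [0.001, -0.039, 0], "turn": 0}
    - {"linear": [0.001, -0.039, 0], "turn": 0}
    - {"linear": [0.001, -0.039, 0], "turn": 0}
    - {"linear": [0.001, -0.039, 0], "turn": 0}
    - {"linear": [0, -0.039, 0], "turn": 0}
    - {"linear": [0, 0, 0], "turn": -0.1225}
    - {"linear": [0, 0, 0], "turn": -0.1225}
    - {"linear": [0, 0, 0], "turn": 0}
    - {"linear": [0, 0, 0], "turn": 0}
    - {"linear": [0, 0, 0], "turn": 0}

```text
t: 6.0
ee_pos: [444.9, -262.2, 51.3]
orientation: [-0.003, -3.141, -0.0]
ft_force: [-0.1, -0.2, -5.8]
width: 23.6
grasp_force: 30.0
```

Run:
```python
from h import *
snap('side','s3')
o=ctrl.get_obs();print(o['t'],o['ee_pos'],o['orientation'],o['ft_force'])
a=load('s3')['frame'][80:200,240:420]
cv2.imwrite('pics/c5.png',cv2.resize(a,None,fx=4.2,fy=4.2,interpolation=cv2.INTER_CUBIC))
```

```text
6.05 [ 445.00163724 -262.15098518   51.35595747] [-1.72260328e-03 -3.14142274e+00 -1.78392276e-04] [-0.40401005  0.2021482  -5.11005447]
```

View pics/c5.png

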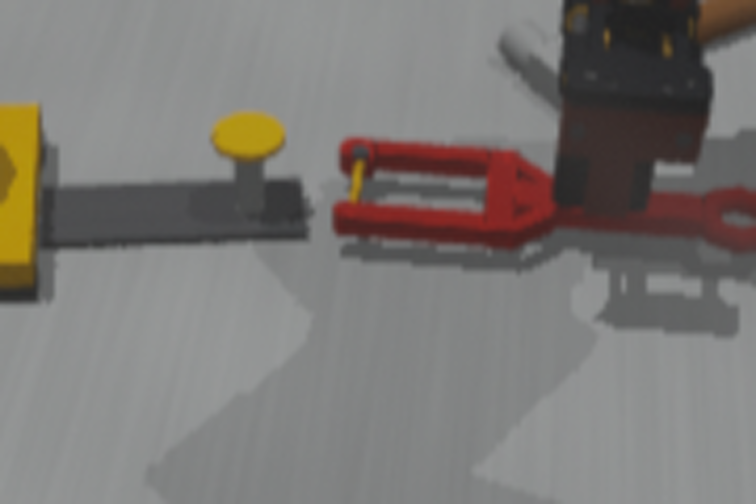

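Hook is aligned in front of the pin: hinge (361,153), cap (248,135). Quick numeric check.

Run:
```python
from h import *
A=load('s3');f=lambda x,y,z:world(A,[(240+x/4.2,80+y/4.2)],z)[0]
h=f(361,153,32);c=f(248,135,54);print(h,c,'pin in hook',130+c[0]-h[0],-22+c[1]-h[1]); print(f(249,165,40),f(337,218,30),f(345,142,30))
```

```text
[ 577.54182653 -281.37035712   32.        ] [ 636.36408578 -259.1530783    54.        ] pin in hook 188.82225924967054 0.2172788267218948
[ 635.0415321  -251.97684194   40.        ] [ 584.74632209 -225.73991852   30.        ] [ 587.49310457 -293.06164267   30.        ]
```

>>> arm_command:
  series:
    - {"linear": [-0.02, 0, 0], "turn": 0}
    - {"linear": [-0.015, 0, 0], "turn": 0}
    - {"linear": [-0.01, 0, 0], "turn": 0}
    - {"linear": [-0.01, 0, 0], "turn": 0}
    - {"linear": [-0.01, 0, 0], "turn": 0}
    - {"linear": [-0.01, 0, 0], "turn": 0}
    - {"linear": [-0.01, 0, 0], "turn": 0}
    - {"linear": [0, 0, 0], "turn": 0}

```text
t: 6.85
ee_pos: [532.1, -263.1, 51.7]
orientation: [-0.001, 3.139, -0.002]
ft_force: [-0.3, -1.3, -5.5]
width: 23.8
grasp_force: 30.0
```

>>> arm_command:
  series:
    - {"linear": [-0.007, 0, 0], "turn": 0}
    - {"linear": [-0.007, 0, 0], "turn": 0}
    - {"linear": [-0.006, 0, 0], "turn": 0}
    - {"linear": [-0.005, 0, 0], "turn": 0}
    - {"linear": [0, 0, 0], "turn": 0}
    - {"linear": [0, 0, 0], "turn": 0}

```text
t: 7.45
ee_pos: [554.9, -262.2, 51.3]
orientation: [0.001, -3.141, -0.0]
ft_force: [-0.8, -0.8, -6.8]
width: 23.5
grasp_force: 30.0
```

>>> arm_command:
  series:
    - {"linear": [-0.003, 0, 0], "turn": 0}
    - {"linear": [-0.002, 0, 0], "turn": 0}
    - {"linear": [-0.002, 0, 0], "turn": 0}
    - {"linear": [0, 0, 0], "turn": 0}
    - {"linear": [0, 0, 0], "turn": 0}

```text
t: 7.95
ee_pos: [561.9, -262.4, 51.4]
orientation: [0.0, -3.141, -0.0]
ft_force: [-1.3, 0.1, -6.4]
width: 23.5
grasp_force: 30.0
```

Run:
```python
from h import *
snap('side','s4');snap('scene','sc4')
o=ctrl.get_obs();print(o['t'],o['ee_pos'],o['ft_force'])
a=load('s4')['frame'][80:180,220:345];b=load('sc4')['frame'][190:310,160:260]
f=lambda i,w,h:cv2.resize(i,(w,h),interpolation=cv2.INTER_CUBIC)
cv2.imwrite('pics/c6.png',np.hstack([f(a,450,360),f(b,300,360)]))
```

```text
8.05 [ 561.77992861 -262.43071198   51.39515307] [-0.20092544 -0.57479494 -6.17927281]
```

View pics/c6.png

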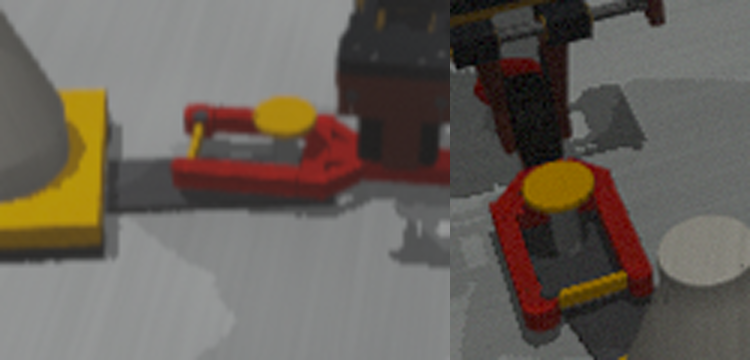

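Latch is shut across the mouth, with the pin inside near the back wall (cap at (285,117) in the left half, (558,185) in the right). Now lowering.

>>> arm_command:
  series:
    - {"linear": [0, 0, 0.003], "turn": 0}
    - {"linear": [0, 0, 0.003], "turn": 0}
    - {"linear": [0, 0, 0.003], "turn": 0}
    - {"linear": [0, 0, 0.0015], "turn": 0}
    - {"linear": [0, 0, 0], "turn": 0}
    - {"linear": [0, 0, 0], "turn": 0}

```text
t: 8.65
ee_pos: [562.0, -262.5, 40.9]
orientation: [-0.0, 3.142, -0.0]
ft_force: [-0.3, -0.3, -6.4]
width: 23.6
grasp_force: 30.0
```

>>> arm_command:
  series:
    - {"linear": [0, 0, 0], "turn": 0}
    - {"linear": [0, 0, 0], "turn": 0}
    - {"linear": [0, 0, 0], "turn": 0}
    - {"linear": [0, 0, 0], "turn": 0}
    - {"linear": [0, 0, 0], "turn": 0}
    - {"linear": [0, 0, 0], "turn": 0}
    - {"linear": [0, 0, 0], "turn": 0}
    - {"linear": [0, 0, 0], "turn": 0}
  jaw: 1

```text
t: 9.45
ee_pos: [561.9, -262.4, 40.9]
orientation: [0.0, -3.142, -0.0]
ft_force: [-0.3, 0.2, 0.2]
width: 84.4
grasp_force: 0.0
```

>>> arm_command:
  series:
    - {"linear": [0, 0, -0.01], "turn": 0}
    - {"linear": [0, 0, -0.02], "turn": 0}
    - {"linear": [0, 0, -0.03], "turn": 0}
    - {"linear": [0, 0, -0.03], "turn": 0}
    - {"linear": [0, 0, -0.03], "turn": 0}
    - {"linear": [0.03, 0, -0.02], "turn": 0}
    - {"linear": [0.03, 0, 0], "turn": 0}
    - {"linear": [0, 0, 0], "turn": 0}
    - {"linear": [0, 0, 0], "turn": 0}
    - {"linear": [0, 0, 0], "turn": 0}

```text
t: 10.45
ee_pos: [502.9, -262.8, 181.3]
orientation: [-0.0, 3.14, -0.001]
ft_force: [-0.5, -0.4, -0.1]
width: 87.7
grasp_force: 0.0
```

Run:
```python
from h import *
snap('side','s5');snap('scene','sc5')
o=ctrl.get_obs();print(o['t'],o['ee_pos'],o['ft_force'])
a=load('s5')['frame'][80:180,220:345];b=load('sc5')['frame'][190:310,160:260]
f=lambda i,w,h:cv2.resize(i,(w,h),interpolation=cv2.INTER_CUBIC)
cv2.imwrite('pics/c7.png',np.hstack([f(a,450,360),f(b,300,360)]))
```

```text
10.55 [ 502.75607271 -262.52162884  180.80869571] [0.67204129 0.39857449 0.89465938]
```

View pics/c7.png

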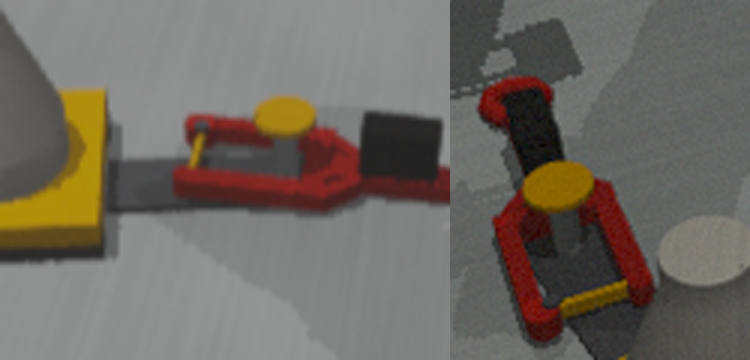

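The hook lies flat with the pin in its throat, the latch (yellow bar, (197,150) left and (593,297) right) is shut, and the gripper is clear. Handing in.

```bash
python3 -c "
from workcell import ctrl
print(ctrl.close_job())"
```

```text
the job is handed in; nothing more can be done
None
```

The red hook lies flat on the yellow pallet's pin with the latch shut behind it and the gripper clear, and I handed the job in at about 10.6 s; the hand-in call did not return a verdict.

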